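Hold the spray stencil over the glazed tile

TASK

Pick up the blue stencil by its orange bridge bar, carry it over the plywood splash guard, and finish holding it still in the air just above the white-glazed tile on the banding wheel, about 15 mm clear of the glaze, level, and with its outline lined up with the tile's (either way round), ready for a colleague to spray through it. The glaze is fresh: nothing may touch or shift the tile, so do not lay the stencil down or let go; the program ends while the gripper holds it there. Do not bump the guard or disturb the jars, pots and tools around.

Things in the scene. Friction and masses are not known exactly. Their poses are not given: they have to be found in the camera images.
- stencil_bar (a point): Where to grasp the loose stencil: middle of its orange bridge bar, 50 mm above its underside. The bar runs along the stencil's x: 146 mm long, 14 mm wide (y), 12 mm high, with 40 mm of free space below it down to the plate, on an orange post at each end (8 x 14 mm). Lies flat on the table at first. 90 to 180 g, balanced at the middle. x along the bar, z up.
- stencil_under (a point): Centre of the stencil's underside (same axes as stencil_bar, 50 mm straight below it). The stencil is a blue plate 150 x 110 x 4 mm (x by y by z) with three open windows under the bar. This point is to hover over the middle of the tile.
- tile_top (a point): Centre of the upper, white-glazed face of the loose tile, 150 x 110 x 8 mm (x by y by z): the same outline as the stencil. Terracotta-pink sides. It lies on the banding wheel, upper face 73 mm above the table. Axes: x along the long side, z up.
- wheel: Banding wheel that carries the tile: fixed, does not turn; a round grey metal head 220 mm in diameter, top 65 mm above the table, on a short column and round foot. It stands on one side of the splash guard, the stencil lies on the other; which side is which varies. Origin: centre of its underside.
- guard: Splash guard: upright plywood board fixed to the table, 280 mm long (x), 12 mm thick (y), top edge 140 mm above the table, on two wooden feet 70 mm wide. It stands about straight ahead of the robot, running away from it, between stencil and wheel. Origin: centre of its underside, x along the board.
- jar_green: Bystander: sealed glaze jar, green with a white lid, 52 mm in diameter, 85 mm tall, standing beside the splash guard. Origin: centre of its underside.
- jar_yellow: Bystander: sealed glaze jar, yellow with a white lid, 52 mm in diameter, 85 mm tall, standing beside the splash guard. Origin: centre of its underside.
- jar_red: Bystander: sealed glaze jar, red with a white lid, 52 mm in diameter, 85 mm tall, standing beside the splash guard. Origin: centre of its underside.
- cup: Bystander: pinkish bisque cup, 76 mm in diameter, 85 mm tall, beyond the work area. Origin: centre of its underside.
- bowl: Bystander: pale clay-white bowl, 120 mm in diameter, 50 mm tall, beyond the work area. Origin: centre of its underside.
- brush: Bystander: wooden-handled brush lying on the table beyond the work area, about 200 mm long. Origin: underside near its middle, x along it.
- rib: Bystander: flat dark wooden shaping rib, 60 x 140 x 6 mm, lying on the table beyond the work area. Origin: on its underside, 15 mm from its middle, y along it.
Things that resemble listed ones, but are neither listed nor needed, are in the scene too. Leave any green or pink look-alike of the part that bears stencil_bar alone. There is more than one size of the part that bears tile_top; the job needs the smaller.

How it is judged:
By the outcome, as a careful person would: the job done as asked, in the order asked, and still so for the second after the job is handed in, while the arm keeps its last pose, push and grip.
It also fails if it takes over 48 s, if anything falls off the work surface, if the arm or the gripper's body presses on something with over 40 N, if the wrist force passes 120 N, or if a joint passes its speed limit or range.

ROBOT

A 6-joint arm with a two-finger parallel gripper is mounted at the origin on the work surface. World frame = base frame: x ahead of the robot, y to its left, z up, the work surface at z = 0. Lengths are in m, angles in rad, forces in N, time in s.
With the tool pointing down it reaches from about 0.25 to 0.725 m from the base axis. Payload 4 kg.
Tool frame: the origin (TCP) lies midway between the tips of the shut fingers; the grasp point (between the pads) lies 19 mm behind it; z points along the fingers, x is the direction in which the jaws open and shut, and the axes are right-handed (so a half turn about z gives the same grasp; the last joint's range is limited). The gripper opens to 85 mm and grips with 20 to 120 N. Pads are 22 mm wide; open, the fingers measure 114 mm over their backs; the gripper's body (76 mm by 85 mm) begins 54 mm behind the grasp point. The pads swing forward as they close: fully open they stand 13 mm farther back than shut.
Start: joints at [1.173, 0.241, 0.005, 1.335, 0, 1.571], TCP at [0.194, 0.461, 0.231] pointing down, gripper open.
Joint ranges: [-2.72, 2.72], [-1.05, 1.87], [-1.09, 1.28], [-1.99, 2.15], [-1.42, 1.44], [-3.14, 3.14]. Speed limits (rad/s): [2.79, 2.79, 3.14, 3.14, 3.14, 3.14].

INTERFACE

Orientations are given as a unit quaternion [x, y, z, w].
In Python, from workcell import bot, vision, ticket gives the robot as it stands.
- The arm moves only by the tool play_rows, never from a script. Its argument "deltas" is one flat list of numbers, 5 for each row, row after row: the opening, from 0 (shut) to 1 (fully open), then the shift along the tool's x, y, z in units of 60 mm (1.0 is 60 mm), then the turn about the tool's z in degrees. A call has 1 to 12 rows; each row shifts and turns the pose as measured when the row begins, along the tool's axes as they then stand; what a row does not reach is not made up. A row lasts 1/8 s, in which the tool goes at most 62.5 mm and 10.7 degrees, less where a joint would pass 70% of its speed; a pose out of reach is approached as far as the arm can. A call is refused whole if a number of a shift passes 1 or a number of a turn 10.7, either way. A call with a gripper value outside its range is refused whole. The fingers move at their own pace and stop on an object; the grip force is fixed at half the most. Time passes only in rows, so rows that do not move let the fingers close. It gives the time, the measured TCP pose, the force and the opening at its end, in the units of the state.
- bot.get_obs(): the state, without advancing time (a new reading comes with each control period).
- vision.camera(name): name is "scene" or "top"; returns a dict with "color" (480x640x3 uint8, blue, green, red), "intrinsics" (3x3 intrinsics, pixels), "k1" (the pictures are not rectified: a ray, as slopes to the right and down, at radius r is drawn at 1 + k1 r^2 times it, then the intrinsics apply), "rvec" (rotation vector, rad) and "tvec" (3), from world to camera coordinates, as OpenCV has them. Camera axes: x right, y down, z forward; pixel columns grow to the right and rows downward; lengths in m; the calibration is good to about 2 mm. A picture is of the moment at which its call begins. There is no depth.
- ticket.job_done(): hands the job in, once; it reports no verdict.
The state is a dict: "clock": time; "joint_pos": joint angles; "joint_vel": joint speeds; "tau": joint torques, N m; "eef_pos": TCP position; "tool_rot": TCP orientation; "ft_force": force on the tool from outside, world axes, zero at the start; "ft_torque": the same for the moment, N m; "grip_width": finger opening in m.
Only numpy, scipy, OpenCV 4.12 (cv2) and the standard library are available. Lean on these libraries where they do the work, as an engineer would, in place of code of your own. Each camera call takes 0.05 s, during which the arm holds its last target. There are 200 camera calls.

## Working session

There is one attempt and no reset: what is moved stays moved. The work goes in short steps, Python scripts to look and compute and a tool call to move; the robot and the scene stay as the last step left them, time stands still between calls to the robot, and variables do not carry over. Pictures are saved under pics/ and viewed, about 8 in all and at most 12, crops included, and the job is handed in when it is done.

Besides the shell and the picture viewer there is one more tool, called in YAML: its name, and indented under it one key for each argument. play_rows: Moves the arm, as the interface text tells. Its arguments: {"type":"object","properties":{"deltas":{"type":"array"}},"required":["deltas"]}

```bash
mkdir -p pics
cat > h.py <<'E'
import numpy as np, cv2
from workcell import bot, vision, ticket
from scipy.spatial.transform import Rotation as R
def cam(n):
    c=vision.camera(n); c['R']=cv2.Rodrigues(np.array(c['rvec'],float))[0]; c['t']=np.array(c['tvec'],float).ravel(); c['K']=np.array(c['intrinsics'],float); return c
def rays(c,px):
    px=np.asarray(px,float).reshape(-1,2); K=c['K']
    d=cv2.undistortPoints(px.reshape(-1,1,2),K,np.array([c['k1'],0,0,0.])).reshape(-1,2)
    return -c['R'].T@c['t'], np.c_[d,np.ones(len(d))]@c['R']
def plane(c,px,z):
    o,d=rays(c,px); return o+d*((z-o[2])/d[:,2])[:,None]
def proj(c,P):
    return cv2.projectPoints(np.asarray(P,float).reshape(-1,1,3),c['R'],c['t'],c['K'],np.array([c['k1'],0,0,0.]))[0].reshape(-1,2)
def tri(c1,p1,c2,p2):
    (o1,a),(o2,b)=rays(c1,p1),rays(c2,p2); out=[]
    for u,v in zip(a,b):
        s=np.linalg.lstsq(np.c_[u,-v],o2-o1,rcond=None)[0]; out.append((np.r_[o1+s[0]*u,np.linalg.norm(o1+s[0]*u-o2-s[1]*v)]+np.r_[o2+s[1]*v,np.linalg.norm(o1+s[0]*u-o2-s[1]*v)])/2)
    return np.array(out)
E
python3 - <<'E'
from h import *
o=bot.get_obs(); print({k:np.round(v,3) for k,v in o.items()})
for n in ('scene','top'):
    c=cam(n); cv2.imwrite(f'pics/{n}1.png',c['color']); print(n,-c['R'].T@c['t'],c['K'][0,0],c['k1'])
E
```

```text
{'clock': np.float64(0.0), 'joint_pos': array([ 1.173,  0.241,  0.004,  1.335, -0.   ,  1.571]), 'joint_vel': array([-0.001,  0.001, -0.001, -0.002,  0.   , -0.   ]), 'tau': array([ 1.0000e-03, -3.7232e+01,  2.5241e+01,  1.7000e-02, -0.0000e+00,
       -0.0000e+00]), 'eef_pos': array([0.193, 0.46 , 0.23 ]), 'tool_rot': array([ 0.833,  0.553, -0.001,  0.001]), 'ft_force': array([ 0.334,  0.674, -0.598]), 'ft_torque': array([-0.034,  0.051, -0.   ]), 'grip_width': np.float64(0.086)}
scene [1.14606409 0.49618568 1.15433279] 591.2270193253124 0.03864953472938805
top [ 0.13165132 -0.09057541  1.76999723] 610.5778898225095 -0.019880439069669797
```

View pics/top1.png

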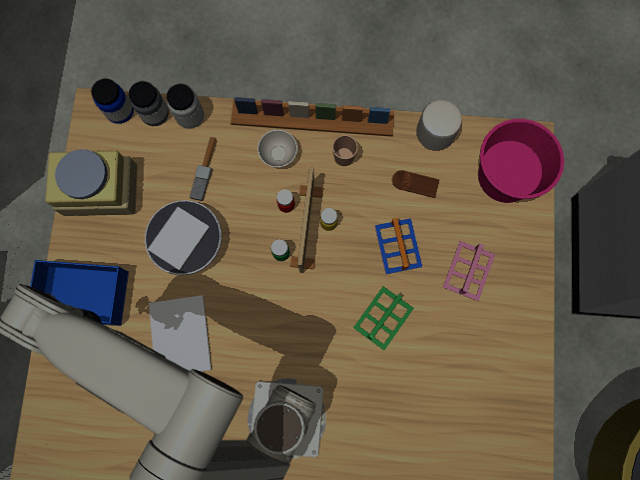

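View pics/scene1.png

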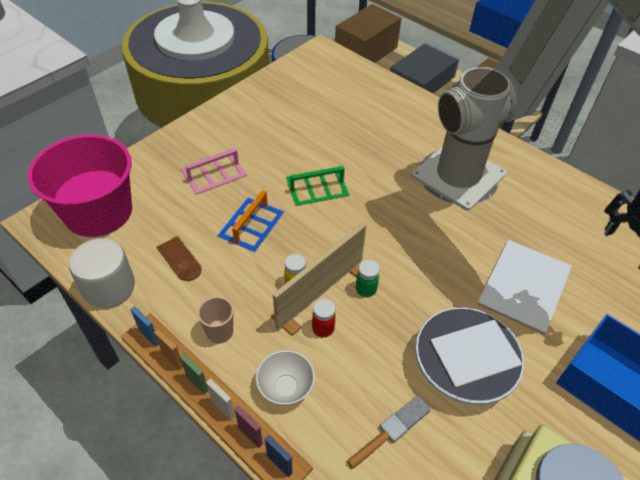

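The top view shows the blue stencil with its orange bar at (398,246). Its look-alikes are green at (384,317) and pink at (470,270). The small tile is on the wheel at (178,237), and a larger white one lies on the table at (181,333). The guard runs from (312,170) to (303,270), with jars at (285,200), (330,218) and (280,250). In the scene view the stencil is at (251,223), the wheel tile at (477,352) and the large tile at (526,285).

I choose the blue stencil and the tile on the wheel.

```bash
cat > meas.py <<'E'
from h import *
def blob(m,near):
    m=cv2.morphologyEx(m,cv2.MORPH_CLOSE,np.ones((3,3)))
    n,l,s,ce=cv2.connectedComponentsWithStats(m)
    ok=[i for i in range(1,n) if s[i,4]>60]
    i=min(ok,key=lambda i:np.hypot(*(ce[i]-near))); return (l==i).astype(np.uint8)
def quad(m):
    p=cv2.findNonZero(m); h=cv2.convexHull(p)
    return cv2.approxPolyN(h,4,ensure_convex=True).reshape(-1,2).astype(float)
def masks(c):
    hsv=cv2.cvtColor(c['color'],cv2.COLOR_BGR2HSV)
    return dict(blue=cv2.inRange(hsv,(105,140,50),(125,255,255)),orange=cv2.inRange(hsv,(5,190,90),(16,255,255)),white=cv2.inRange(hsv,(0,0,150),(180,40,255)))
def order(c,q,z):
    w=plane(c,q,z)[:,:2]; a=np.arctan2(*(w-w.mean(0)).T[::-1]); i=np.argsort(a); return q[i],w[i]
def match(w1,w2):
    return min(range(4),key=lambda k:np.linalg.norm(w1-np.roll(w2,k,0)))
def rect(w):
    c=w[:,:2].mean(0); e=[w[(i+1)%4,:2]-w[i,:2] for i in range(4)]; L=[np.linalg.norm(x) for x in e]
    k=0 if L[0]+L[2]>L[1]+L[3] else 1
    d=e[k]-e[k+2]; return c,np.degrees(np.arctan2(d[1],d[0]))%180,np.round(L,4)
E
python3 - <<'E'
from meas import *
T,S=cam('top'),cam('scene'); mt,ms=masks(T),masks(S)
for nm,key,pt,ps,z in (('stencil','blue',(398,246),(251,223),.004),('tile','white',(178,237),(477,352),.073)):
    Q=[];W=[]
    for c,m,p in((T,mt,pt),(S,ms,ps)):
        q,w=order(c,quad(blob(m[key],p)),z); Q.append(q);W.append(w); print(nm,'plane',*rect(w))
        for x in q: cv2.circle(c['color'],tuple(map(int,x)),2,(0,255,255),-1)
    k=match(*W); t=tri(T,Q[0],S,np.roll(Q[1],k,0)); print(t.round(4),rect(t))
for c,m,p in((T,mt,(402,243)),(S,ms,(251,215))):
    b=blob(m['orange'],p); r=cv2.minAreaRect(cv2.findNonZero(b)); print('orange',r)
    if c is T:
        bp=cv2.boxPoints(r); w=order(c,bp.astype(float),.056)[1]; print(rect(w))
    c['color'][b>0]=(255,255,0)
# guard ends & jars
print('guard top', plane(T,[(312,169),(303,270)],.14).round(3)); print('jars',plane(T,[(285,194),(329,213),(280,245)],.085).round(3)); print('cup,bowl',plane(T,[(345,146),(278,149)],.07).round(3))
a=T['color'][160:320,350:510]; b=T['color'][160:320,100:260]; d=S['color'][150:310,180:340]; e=S['color'][280:440,400:560]
cv2.imwrite('pics/crop1.png',cv2.resize(np.vstack([np.hstack([a,b]),np.hstack([d,e])]),(600,600)[::-1],interpolation=cv2.INTER_NEAREST))
E
```

```text
stencil plane [ 0.51197282 -0.25978278] 16.300979583007454 [0.1514 0.0524 0.1477 0.0538]
stencil plane [ 0.51433948 -0.26544818] 16.494822416469496 [0.1492 0.0691 0.148  0.0668]
[[ 4.501e-01 -3.116e-01  6.100e-03  1.230e-02]
 [ 5.946e-01 -2.682e-01  9.300e-03  1.260e-02]
 [ 5.755e-01 -2.132e-01  2.100e-03  2.000e-03]
 [ 4.339e-01 -2.548e-01  3.100e-03  1.000e-04]] (array([ 0.51354316, -0.26195016]), np.float64(16.548523572980923), array([0.1509, 0.0582, 0.1476, 0.059 ]))
tile plane [0.51994331 0.32630306] 43.76834029822288 [0.0875 0.105  0.0184 0.1252]
tile plane [0.48805783 0.33755215] 30.214193254756914 [0.1861 0.215  0.2584 0.229 ]
[[0.4079 0.3281 0.1784 0.0908]
 [0.5111 0.2389 0.1382 0.0323]
 [0.5986 0.3314 0.0365 0.0869]
 [0.5408 0.4312 0.0532 0.1156]] (array([0.51463106, 0.33241067]), np.float64(41.58179562243967), array([0.1364, 0.1273, 0.1153, 0.1682]))
orange ((400.18365478515625, 242.1898193359375), (49.47055435180664, 4.8473896980285645), 76.90811157226562)
(array([ 0.51803316, -0.28532058]), np.float64(15.835196188956687), array([0.0139, 0.1445, 0.0142, 0.1445]))
orange ((243.39324951171875, 220.09054565429688), (10.03359317779541, 43.877471923828125), 27.89727020263672)
guard top [[ 0.689 -0.019  0.14 ]
 [ 0.401 -0.018  0.14 ]]
jars [[ 0.627  0.055  0.085]
 [ 0.58  -0.075  0.085]
 [ 0.477  0.055  0.085]]
cup,bowl [[ 0.791 -0.107  0.07 ]
 [ 0.767  0.089  0.07 ]]
```

View pics/crop1.png

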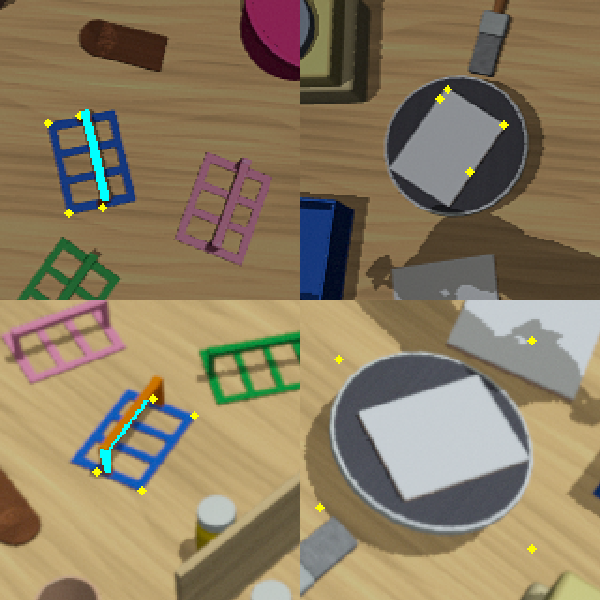

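The crop confirms the choice: the blue stencil with the orange bar, and the smaller tile on the wheel. The masks need work, because the bar splits the blue plate and the white threshold is off. I'll redo them locally at 4x upscale.

```bash
cat >> meas.py <<'E'
F=4
def roi(c,x0,y0,x1,y1,fn,near=None):
    "mask in an upscaled window -> quad in full-picture pixels"
    im=cv2.resize(c['color'][y0:y1,x0:x1],None,fx=F,fy=F,interpolation=cv2.INTER_CUBIC)
    m=fn(cv2.cvtColor(im,cv2.COLOR_BGR2HSV),im)
    if near is not None: m=blob(m,(np.array(near)-(x0,y0))*F)
    return m,(quad(m)+.5)/F-.5+(x0,y0)
def fblue(h,im): 
    m=cv2.inRange(h,(105,130,40),(125,255,255)); return cv2.morphologyEx(m,cv2.MORPH_OPEN,np.ones((5,5)))
def forange(h,im): return cv2.morphologyEx(cv2.inRange(h,(5,180,80),(17,255,255)),cv2.MORPH_OPEN,np.ones((5,5)))
def fwhite(h,im):
    g=cv2.GaussianBlur(im[...,2],(3,3),0); t,m=cv2.threshold(g,0,1,cv2.THRESH_OTSU); return cv2.morphologyEx(m,cv2.MORPH_OPEN,np.ones((9,9)))
def two(T,S,qt,qs,z):
    a,b=order(T,qt,z),order(S,qs,z); k=match(a[1],b[1]); t=tri(T,a[0],S,np.roll(b[0],k,0))
    print(' top',*rect(a[1]),'\n scene',*rect(b[1]),'\n tri',t[:,2:].round(4).tolist(),*rect(t)); return t
E
python3 - <<'E'
from meas import *
T,S=cam('top'),cam('scene')
r=[roi(T,370,210,430,280,fblue),roi(S,210,190,295,255,fblue),roi(T,145,203,213,272,fwhite,(178,237)),roi(S,425,312,530,392,fwhite,(477,352))]
print('stencil');two(T,S,r[0][1],r[1][1],.004);print('tile');two(T,S,r[2][1],r[3][1],.073)
o=roi(T,370,210,430,280,forange); os=roi(S,225,185,275,245,forange,(251,215)); print('bar',rect(order(T,o[1],.056)[1])); print(o[1].round(1),os[1].round(1))
# bar top middle height: line through bar axis in both views
for x in r[:2]+r[2:]+[o,os]: pass
V=[cv2.resize(x[0]*(255 if x[0].max()<2 else 1),(200,200)) for x in r+[o,os]]
cv2.imwrite('pics/masks.png',np.vstack([np.hstack(V[:3]),np.hstack(V[3:])]))
E
```

```text
stencil
 top [ 0.51872734 -0.2855881 ] 15.965016144745144 [0.15   0.1086 0.1499 0.1092] 
 scene [ 0.52065462 -0.2847976 ] 16.13166373253315 [0.1482 0.1084 0.149  0.1086] 
 tri [[0.0009, 0.0008], [0.0025, 0.0], [0.0023, 0.0002], [0.0017, 0.001]] [ 0.51933426 -0.28604408] 16.191745938217462 [0.1498 0.1086 0.1498 0.1094]
tile
 top [0.45963362 0.36755202] 147.28681980825277 [0.1562 0.111  0.2499 0.1709] 
 scene [0.472787   0.36823743] 142.51456006304375 [0.1095 0.1442 0.2017 0.2372] 
 tri [[0.1217, 0.0598], [0.0716, 0.0011], [0.0721, 0.0029], [-0.0336, 0.0793]] [0.46331933 0.37127034] 144.30260757803526 [0.1799 0.1103 0.2269 0.1575]
bar (array([ 0.51785647, -0.28515568]), np.float64(16.015615446108974), array([0.0157, 0.1486, 0.0153, 0.144 ]))
[[403.1 266.6]
 [391.9 218.6]
 [396.9 217.1]
 [408.6 266.6]] [[234.9 245.4]
 [231.9 228.1]
 [265.1 185.4]
 [266.6 203.6]]
```

View pics/masks.png

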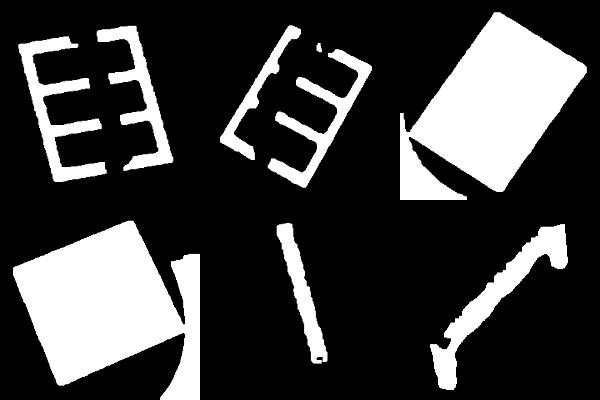

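The stencil masks are clean. The tile masks touch table pixels at the corner of the window, so I'll add a saturation limit.

```bash
cat >> meas.py <<'E'
def fwhite(h,im):
    g=cv2.GaussianBlur(im[...,2],(3,3),0); t,m=cv2.threshold(g,0,1,cv2.THRESH_OTSU); return cv2.morphologyEx(m&(h[...,1]<50).astype(np.uint8),cv2.MORPH_OPEN,np.ones((13,13)))
E
python3 - <<'E'
from meas import *
T,S=cam('top'),cam('scene')
two(T,S,roi(T,145,203,213,272,fwhite,(178,237))[1],roi(S,425,312,530,392,fwhite,(477,352))[1],.073)
print('bar ends',tri(T,[(394.4,217.9),(405.9,266.6)],S,[(232.5,228.5),(265.5,185.5)]).round(4))
E
```

```text
top [0.47826377 0.34819529] 152.24728454362022 [0.1508 0.1116 0.1501 0.1112] 
 scene [0.48014489 0.3483281 ] 152.1327669248145 [0.1519 0.1124 0.1522 0.1116] 
 tri [[0.0718, 0.0001], [0.0716, 0.0011], [0.0698, 0.0018], [0.0712, 0.0]] [0.47882674 0.34838282] 152.17548379449124 [0.1514 0.1121 0.1511 0.1115]
bar ends [[ 5.899e-01 -2.671e-01  5.540e-02  4.900e-03]
 [ 4.449e-01 -3.036e-01  7.150e-02  4.000e-04]]
```

Measurements:

| Item | x, y (m) | Yaw | Height |
|---|---|---|---|
| Stencil | (0.519, -0.2855) | 16.1° | – |
| Tile | (0.479, 0.348) | 152.2° | top ≈ 0.072 |

I will grasp with jaw yaw 106.1° and place at 62.2°, which keeps joint 6 in range. First I turn -39° and start travelling.

play_rows:
  deltas: [1,0,0,0,-9.8,1,0,0,0,-9.8,1,0,0,0,-9.8,1,0,0,0,-9.6,1,-0.84,0.11,0,0,1,-0.84,0.11,0,0,1,-0.84,0.11,0,0,1,-0.84,0.11,0,0,1,-0.84,0.11,0,0,1,-0.84,0.11,0,0,1,-0.84,0.11,0,0,1,-0.84,0.11,0,0]

```text
clock: 1.9
eef_pos: [0.371, 0.0858, 0.2318]
tool_rot: [0.587, 0.809, 0.003, 0.002]
ft_force: [0.3, -0.0, -1.1]
grip_width: 0.0855
```

play_rows:
  deltas: [1,-0.84,0.11,0,0,1,-0.84,0.11,0,0,1,-0.84,0.11,0,0,1,-0.84,0.11,0,0,1,-0.84,0.11,0,0,1,-0.84,0.11,0,0,1,-0.84,0.11,0,0,1,-0.6,0.11,0,0,1,0,0,0,0]

```text
clock: 3.02
eef_pos: [0.5467, -0.2843, 0.2319]
tool_rot: [0.59, 0.808, 0.005, 0.003]
ft_force: [-0.9, 0.9, 0.2]
grip_width: 0.0852
```

```bash
cat > go.py <<'E'
from h import *
def need(x,y,z,yaw):
    o=bot.get_obs(); r=R.from_quat(o['tool_rot']); M=r.as_matrix(); ps=np.degrees(np.arctan2(M[1,0],M[0,0]))
    d=M.T@(np.array([x,y,z])-o['eef_pos'])/.06
    print('t',round(float(o['clock']),2),'pos',o['eef_pos'].round(4),'yaw',round(ps,2),'tilt z',M[:,2].round(3),'w',round(float(o['grip_width']),4),'F',o['ft_force'].round(1),'j',o['joint_pos'].round(2))
    print('shift units',d.round(3),'turn',round(-((yaw-ps+180)%360-180),2))
E
python3 -c "
from go import *
need(.519,-.2855,.031,106.1)"
```

```text
t 3.02 pos [ 0.5467 -0.2843  0.2319] yaw 107.71 tilt z [ 0.011  0.004 -1.   ] w 0.0852 F [-0.9  0.9  0.2] j [-0.48  0.47  0.34  1.43  0.01 -0.79]
shift units [ 0.121 -0.485  3.343] turn 1.61
```

play_rows:
  deltas: [1,0.06,-0.25,0,0.8,1,0.06,-0.24,0,0.8,1,0,0,0.5,0,1,0,0,0.5,0,1,0,0,0.5,0,1,0,0,0.4,0,1,0,0,0,0]

```text
clock: 3.9
eef_pos: [0.5146, -0.2793, 0.116]
tool_rot: [0.6, 0.8, 0.006, 0.002]
ft_force: [-0.1, 0.9, 0.5]
grip_width: 0.0857
```

```bash
python3 -c "
from go import *
need(.519,-.2855,.031,106.1)
T,S=cam('top'),cam('scene')
a=cv2.resize(T['color'][200:290,350:450],(400,360),interpolation=cv2.INTER_CUBIC);b=cv2.resize(S['color'][160:260,200:300],(360,360),interpolation=cv2.INTER_CUBIC)
cv2.imwrite('pics/pre.png',np.hstack([a,b]))"
```

```text
t 3.9 pos [ 0.5146 -0.2793  0.116 ] yaw 106.32 tilt z [ 0.01   0.006 -1.   ] w 0.0857 F [-0.1  0.9  0.5] j [-0.5   0.47  0.04  1.13  0.01 -0.79]
shift units [-0.124  0.025  1.417] turn 0.22
```

View pics/pre.png

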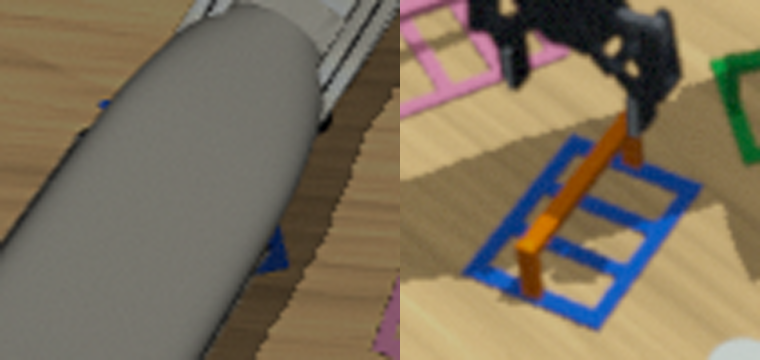

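The scene crop shows the open fingers above and straddling the orange bar; the top view is hidden by the arm. I'll correct 7 mm across and descend.

play_rows:
  deltas: [1,-0.12,0.02,0,0.2,1,0,0,0.35,0,1,0,0,0.35,0,1,0,0,0.35,0,1,0,0,0.2,0,1,0,0,0,0]

```text
clock: 4.75
eef_pos: [0.5284, -0.2923, 0.0511]
tool_rot: [0.601, 0.799, 0.007, 0.014]
ft_force: [0.1, 0.1, 0.7]
grip_width: 0.0852
```

```bash
python3 -c "
from go import *
need(.519,-.2855,.031,106.1)"
```

```text
t 4.75 pos [ 0.5284 -0.2923  0.0511] yaw 106.04 tilt z [ 0.031 -0.006 -1.   ] w 0.0852 F [0.1 0.1 0.7] j [-0.51  0.55 -0.02  0.97  0.01 -0.79]
shift units [ 0.157 -0.129  0.329] turn -0.06
```

play_rows:
  deltas: [1,0,0,0,0,1,0.1,-0.08,0,0,1,0,0,0,0]

```text
clock: 5.12
eef_pos: [0.5232, -0.2885, 0.0535]
tool_rot: [0.601, 0.799, 0.007, 0.016]
ft_force: [-0.6, -0.8, 0.1]
grip_width: 0.0854
```

```bash
python3 -c "
from go import *
need(.519,-.2855,.031,106.1)"
```

```text
t 5.12 pos [ 0.5232 -0.2885  0.0535] yaw 106.03 tilt z [ 0.035 -0.008 -0.999] w 0.0854 F [-0.6 -0.8  0.1] j [-0.51  0.53 -0.04  0.96  0.01 -0.79]
shift units [ 0.074 -0.065  0.372] turn -0.07
```

The tool has picked up a 2° tilt during the descent. I'll check whether a rise undoes it.

play_rows:
  deltas: [1,0,0,-0.35,0,1,0,0,-0.35,0,1,0,0,-0.35,0,1,0,0,0,0,1,0,0,0,0]

```text
clock: 5.75
eef_pos: [0.5207, -0.2876, 0.1188]
tool_rot: [0.601, 0.799, 0.007, 0.017]
ft_force: [1.0, -0.7, -0.3]
grip_width: 0.0853
```

```bash
python3 -c "
from go import *
need(.519,-.2855,.031,106.1)"
```

```text
t 5.75 pos [ 0.5207 -0.2876  0.1188] yaw 106.05 tilt z [ 0.036 -0.008 -0.999] w 0.0853 F [ 1.  -0.7 -0.3] j [-0.51  0.47  0.03  1.1   0.01 -0.79]
shift units [ 0.067 -0.064  1.461] turn -0.05
```

play_rows:
  deltas: [1,0,0,-0.8,0,1,0,0,-0.8,0,1,0,0,0,0,1,0,0,0,0]

```text
clock: 6.25
eef_pos: [0.5148, -0.2854, 0.2109]
tool_rot: [0.601, 0.799, 0.007, 0.011]
ft_force: [0.4, -0.2, 0.1]
grip_width: 0.0854
```

```bash
python3 -c "
from go import *
need(.519,-.2855,.031,106.1)"
```

```text
t 6.25 pos [ 0.5148 -0.2854  0.2109] yaw 106.06 tilt z [ 0.026 -0.003 -1.   ] w 0.0854 F [ 0.4 -0.2  0.1] j [-0.51  0.41  0.19  1.32  0.01 -0.79]
shift units [ 0.01  -0.007  2.999] turn -0.04
```

play_rows:
  deltas: [1,0,0,0.6,0,1,0,0,0.6,0,1,0,0,0.6,0,1,0,0,0,0,1,0,0,0,0]

```text
clock: 6.88
eef_pos: [0.514, -0.2836, 0.0931]
tool_rot: [0.601, 0.799, 0.006, 0.006]
ft_force: [0.5, 0.5, 1.0]
grip_width: 0.0855
```

```bash
python3 -c "
from go import *
need(.519,-.2855,.031,106.1)"
```

```text
t 6.88 pos [ 0.514  -0.2836  0.0931] yaw 106.07 tilt z [ 0.017  0.002 -1.   ] w 0.0855 F [0.5 0.5 1. ] j [-0.51  0.49 -0.    1.07  0.01 -0.79]
shift units [-0.052  0.054  1.036] turn -0.03
```

play_rows:
  deltas: [1,0,0,0.1,0,1,0,0,0.1,0,1,0,0,0.1,0,1,0,0,0.1,0,1,0,0,0.1,0,1,0,0,0.1,0,1,0,0,0,0]

```text
clock: 7.75
eef_pos: [0.5168, -0.2847, 0.0581]
tool_rot: [0.601, 0.799, 0.006, 0.009]
ft_force: [0.9, -0.4, 0.4]
grip_width: 0.0855
```

```bash
python3 -c "
from go import *
need(.519,-.2855,.031,106.1)"
```

```text
t 7.75 pos [ 0.5168 -0.2847  0.0581] yaw 106.06 tilt z [ 0.022 -0.001 -1.   ] w 0.0855 F [ 0.9 -0.4  0.4] j [-0.51  0.53 -0.04  0.98  0.01 -0.79]
shift units [-0.019  0.023  0.453] turn -0.04
```

play_rows:
  deltas: [1,-0.02,0.02,0.15,0,1,0,0,0.15,0,1,0,0,0.14,0,1,0,0,0,0]

```text
clock: 8.25
eef_pos: [0.5189, -0.2856, 0.0296]
tool_rot: [0.601, 0.799, 0.006, 0.009]
ft_force: [-0.9, -0.0, 0.5]
grip_width: 0.0854
```

```bash
python3 -c "
from go import *
need(.519,-.2855,.031,106.1)"
```

```text
t 8.25 pos [ 0.5189 -0.2856  0.0296] yaw 106.06 tilt z [ 0.022 -0.    -1.   ] w 0.0854 F [-0.9 -0.   0.5] j [-0.51  0.56 -0.07  0.92  0.01 -0.79]
shift units [ 0.001  0.003 -0.024] turn -0.04
```

On target. Closing the gripper.

play_rows:
  deltas: [0,0,0,0,0,0,0,0,0,0,0,0,0,0,0,0,0,0,0,0,0,0,0,0,0,0,0,0,0,0,0,0,0,0,0,0,0,0,0,0]

```text
clock: 9.25
eef_pos: [0.5195, -0.286, 0.0305]
tool_rot: [0.601, 0.799, 0.006, 0.01]
ft_force: [0.8, -0.7, -0.4]
grip_width: 0.0132
```

```bash
python3 -c "
from go import *
need(.519,-.2855,.031,106.1)"
```

```text
t 9.25 pos [ 0.5195 -0.286   0.0305] yaw 106.06 tilt z [ 0.023 -0.001 -1.   ] w 0.0132 F [ 0.8 -0.7 -0.4] j [-0.51  0.56 -0.06  0.92  0.01 -0.79]
shift units [ 0.01  -0.006 -0.008] turn -0.04
```

The bar is gripped (13.2 mm opening). Lifting to TCP z ≈ 0.26.

play_rows:
  deltas: [0,0,0,-0.15,0,0,0,0,-0.3,0,0,0,0,-0.4,0,0,0,0,-0.4,0,0,0,0,-0.4,0,0,0,0,-0.4,0,0,0,0,-0.4,0,0,0,0,-0.4,0,0,0,0,-0.4,0,0,0,0,-0.3,0,0,0,0,-0.15,0,0,0,0,0,0]

```text
clock: 10.75
eef_pos: [0.5117, -0.2841, 0.2625]
tool_rot: [0.601, 0.799, 0.006, 0.007]
ft_force: [-0.3, -0.0, -2.6]
grip_width: 0.013
```

```bash
python3 -c "
from go import *
need(.5,-.018,.27,62.2)
T,S=cam('top'),cam('scene')
cv2.imwrite('pics/lift.png',S['color'][60:360,100:500])"
```

```text
t 10.75 pos [ 0.5117 -0.2841  0.2625] yaw 106.08 tilt z [ 0.019  0.001 -1.   ] w 0.013 F [-0.3 -0.  -2.6] j [-0.51  0.39  0.3   1.46  0.01 -0.79]
shift units [ 4.314  1.044 -0.125] turn 43.88
```

View pics/lift.png

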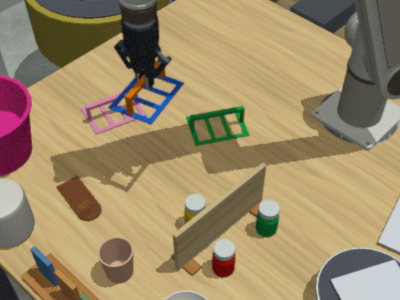

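The stencil is lifted, looks level, and nothing else has moved. Next I turn +44° and carry it over the guard; the underside is at about 0.23 m against the guard's 0.14 m.

play_rows:
  deltas: [0,0,0,0,5,0,0,0,0,8,0,0,0,0,8,0,0,0,0,8,0,0,0,0,8,0,0,0,0,5,0,0.25,-0.15,0,0,0,0.5,-0.3,0,0,0,0.5,-0.3,0,0,0,0.5,-0.3,0,0]

```text
clock: 12.1
eef_pos: [0.4975, -0.1547, 0.2502]
tool_rot: [0.853, 0.521, 0.003, -0.006]
ft_force: [0.9, -0.3, -1.4]
grip_width: 0.013
```

```bash
python3 -c "
from go import *
need(.479,.348,.26,62.2)"
```

```text
t 12.1 pos [ 0.4975 -0.1547  0.2502] yaw 62.82 tilt z [-0.002  0.014 -1.   ] w 0.013 F [ 0.9 -0.3 -1.4] j [-0.31  0.28  0.11  1.4   0.01  0.17]
shift units [ 7.314 -4.103 -0.047] turn 0.62
```

play_rows:
  deltas: [0,0.5,-0.28,-0.03,0,0,0.5,-0.28,-0.03,0,0,0.5,-0.28,-0.03,0,0,0.5,-0.28,-0.03,0,0,0.5,-0.28,0,0,0,0.5,-0.28,0,0,0,0.5,-0.28,0,0,0,0.5,-0.28,0,0,0,0.5,-0.28,0,0,0,0.5,-0.28,0,0]

```text
clock: 13.35
eef_pos: [0.4689, 0.2089, 0.2586]
tool_rot: [0.847, 0.532, -0.001, -0.011]
ft_force: [0.1, -0.4, -2.1]
grip_width: 0.013
```

```bash
python3 -c "
from go import *
need(.479,.348,.26,62.2)"
```

```text
t 13.35 pos [0.4689 0.2089 0.2586] yaw 64.26 tilt z [-0.014  0.017 -1.   ] w 0.013 F [ 0.1 -0.4 -2.1] j [0.41 0.26 0.1  1.42 0.02 0.86]
shift units [ 2.161 -0.855  0.015] turn 2.06
```

play_rows:
  deltas: [0,0.5,-0.2,0,0.5,0,0.5,-0.2,0,0.5,0,0.4,-0.15,0,0.5,0,0.2,-0.1,0,0.5,0,0,0,0,0,0,0,0,0,0]

```text
clock: 14.1
eef_pos: [0.4687, 0.3189, 0.2573]
tool_rot: [0.852, 0.523, -0.005, -0.011]
ft_force: [-1.3, 1.1, -2.6]
grip_width: 0.0126
```

```bash
python3 -c "
from go import *
need(.479,.348,.18,62.2)
T,S=cam('top'),cam('scene')
a=T['color'][160:320,100:300];b=S['color'][200:400,380:600]
cv2.imwrite('pics/ov1.png',np.hstack([cv2.resize(a,(400,320),interpolation=3),cv2.resize(b,(352,320),interpolation=3)]))"
```

```text
t 14.1 pos [0.4687 0.3189 0.2573] yaw 63.05 tilt z [-0.021  0.014 -1.   ] w 0.0126 F [-1.3  1.1 -2.6] j [0.59 0.38 0.26 1.46 0.02 1.06]
shift units [ 0.506 -0.035  1.292] turn 0.85
```

View pics/ov1.png

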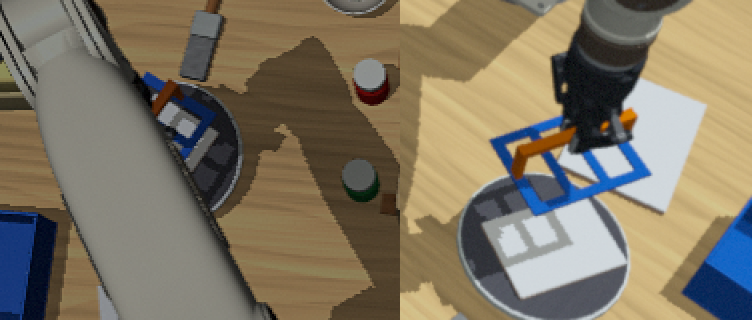

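The stencil is over the wheel, offset toward the robot and 17 cm up. Tool tilt at the grasp was (0.023, -0.001) and is now (-0.021, 0.014), so the stencil would hang about 2.8° off level here. "Either way round" is allowed, and turning it half round (joint 6 to about -2.1, in range) makes the carried tilt cancel the tool's. I'll turn -179°.

play_rows:
  deltas: [0,0,0,0,-6,0,0,0,0,-9,0,0,0,0,-9,0,0,0,0,-9,0,0,0,0,-9,0,0,0,0,-9,0,0,0,0,-9,0,0,0,0,-9,0,0,0,0,-9,0,0,0,0,-6,0,0,0,0,0]

```text
clock: 15.58
eef_pos: [0.4716, 0.3077, 0.2605]
tool_rot: [0.268, 0.963, 0.005, -0.01]
ft_force: [-0.7, -0.2, -1.1]
grip_width: 0.0124
```

```bash
cat >> go.py <<'E'
    n=M@(R.from_quat([.601,.799,.006,.010]).as_matrix().T@np.array([0,0,1.])); print('stencil normal by kinematics',n.round(4))
E
python3 -c "
from go import *
need(.479,.348,.18,242.2)"
```

```text
t 15.57 pos [0.4716 0.3077 0.2605] yaw 148.91 tilt z [-0.017  0.015 -1.   ] w 0.0124 F [-0.7 -0.2 -1.1] j [ 0.57  0.36  0.25  1.46  0.02 -0.46]
shift units [0.211 0.633 1.349] turn -93.29
stencil normal by kinematics [ 3.600e-02 -6.000e-04  9.994e-01]
```

play_rows:
  deltas: [0,0,0,0,-6,0,0,0,0,-9,0,0,0,0,-9,0,0,0,0,-9,0,0,0,0,-9,0,0,0,0,-9,0,0,0,0,-9,0,0,0,0,-9,0,0,0,0,-9,0,0,0,0,-9,0,0,0,0,-6,0,0,0,0,0]

```text
clock: 17.08
eef_pos: [0.4731, 0.3009, 0.2624]
tool_rot: [-0.523, 0.852, 0.01, -0.003]
ft_force: [0.1, 0.0, -1.5]
grip_width: 0.0128
```

```bash
python3 -c "
from go import *
need(.479,.348,.18,242.2)"
```

```text
t 17.07 pos [0.4731 0.3009 0.2624] yaw -116.96 tilt z [-0.015  0.015 -1.   ] w 0.0128 F [ 0.1  0.  -1.5] j [ 0.56  0.36  0.25  1.46  0.02 -2.12]
shift units [-0.735  0.24   1.383] turn 0.84
stencil normal by kinematics [2.0e-04 2.8e-03 1.0e+00]
```

The stencil now comes out level to about 0.2°. Moving gently over the tile centre and down to z 0.18.

play_rows:
  deltas: [0,-0.12,0.04,0,0.2,0,-0.12,0.04,0,0.2,0,-0.12,0.04,0,0.2,0,-0.12,0.04,0,0.2,0,-0.12,0.04,0,0,0,-0.12,0.04,0,0,0,0,0,0.2,0,0,0,0,0.2,0,0,0,0,0.2,0,0,0,0,0.2,0,0,0,0,0.2,0,0,0,0,0,0]

```text
clock: 18.58
eef_pos: [0.479, 0.349, 0.1967]
tool_rot: [-0.514, 0.858, 0.01, -0.005]
ft_force: [-0.4, -0.2, -1.5]
grip_width: 0.013
```

```bash
python3 -c "
from go import *
need(.479,.348,.16,242.2)
T,S=cam('top'),cam('scene')
a=T['color'][160:320,100:300];b=S['color'][240:400,380:600]
cv2.imwrite('pics/ov2.png',np.hstack([cv2.resize(a,(400,320),interpolation=3),cv2.resize(b,(400,320),interpolation=3)]))"
```

```text
t 18.57 pos [0.479  0.349  0.1967] yaw -118.14 tilt z [-0.018  0.013 -1.   ] w 0.013 F [-0.4 -0.2 -1.5] j [ 0.62  0.45  0.21  1.34  0.02 -2.03]
shift units [ 0.017 -0.022  0.612] turn -0.34
stencil normal by kinematics [0.0036 0.0054 1.    ]
```

View pics/ov2.png

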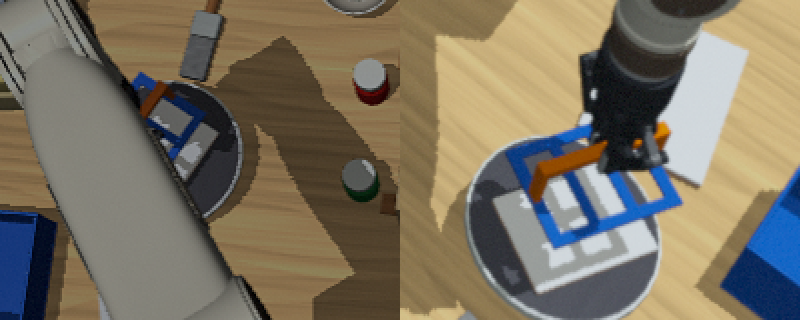

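The stencil hangs over the tile and looks parallel to it. Going down to about z 0.14, then I'll measure its corners.

play_rows:
  deltas: [0,0,0,0.15,0,0,0,0,0.15,0,0,0,0,0.15,0,0,0,0,0.15,0,0,0,0,0.15,0,0,0,0,0.15,0,0,0,0,0,0]

```text
clock: 19.55
eef_pos: [0.4792, 0.3507, 0.1411]
tool_rot: [-0.514, 0.858, 0.01, -0.003]
ft_force: [0.2, -0.0, -1.6]
grip_width: 0.0126
```

Run:
```python
from meas import *
from go import need
need(.479,.348,.119,242.2)
o=bot.get_obs(); T,S=cam('top'),cam('scene')
# expected stencil corners in the scene view
P=o['eef_pos']; zt=P[2]-.031+.004; a=np.radians(152.2); u=np.array([np.cos(a),np.sin(a)]);v=np.array([-u[1],u[0]])
exp=np.array([np.r_[P[:2]+sx*.075*u+sy*.055*v,zt] for sx,sy in((1,1),(1,-1),(-1,-1),(-1,1))]); e=proj(S,exp); print('expect',e.round(1).tolist())
x0,y0=(e.min(0)-12).astype(int);x1,y1=(e.max(0)+12).astype(int)
m,q=roi(S,x0,y0,x1,y1,fblue); q,w=order(S,q,zt); print('found',q.round(1).tolist(),*rect(w),'plane z',zt.round(4))
mt,qt=roi(S,425,312,530,392,fwhite,(477,352))
im=cv2.resize(S['color'][y0:y1,x0:x1],None,fx=4,fy=4,interpolation=3)
for p in q: cv2.circle(im,tuple(((p-(x0,y0))*4+2).astype(int)),3,(0,255,255),-1)
for p in e: cv2.circle(im,tuple(((p-(x0,y0))*4+2).astype(int)),3,(0,0,255),-1)
b=cv2.resize(T['color'][190:280,130:230],None,fx=3,fy=3,interpolation=3)
H=max(im.shape[0],b.shape[0]); c=np.zeros((H,im.shape[1]+b.shape[1],3),np.uint8); c[:im.shape[0],:im.shape[1]]=im; c[:b.shape[0],im.shape[1]:]=b
cv2.imwrite('pics/ov3.png',c); print(c.shape)
```

```text
t 19.55 pos [0.4792 0.3507 0.1411] yaw -118.14 tilt z [-0.015  0.015 -1.   ] w 0.0126 F [ 0.2 -0.  -1.6] j [ 0.62  0.48  0.11  1.21  0.02 -2.03]
shift units [ 0.044 -0.026  0.367] turn -0.34
stencil normal by kinematics [2.e-04 3.e-03 1.e+00]
expect [[500.1, 309.3], [529.4, 354.5], [461.1, 377.2], [434.9, 329.6]]
found [[477.9, 316.4], [431.9, 330.4], [458.9, 378.4], [539.9, 352.6]] [0.48909223 0.34661411] 151.62002770520604 [0.1045 0.1112 0.177  0.1347] plane z 0.1141
(368, 776, 3)
```

View pics/ov3.png

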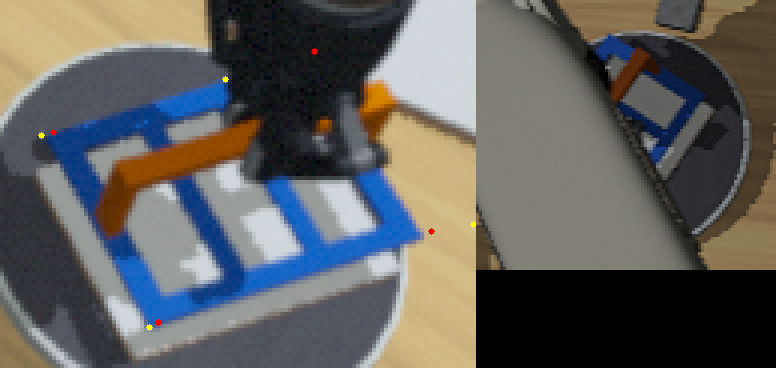

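The scene crop shows the stencil about 2.5 cm above the tile. Its visible corners are at crop (47,136), (152,324) and (424,238), about 1.6 px left of the prediction. The far corner is hidden by the gripper, and the mask picked up dark wheel pixels. I'll fit the visible edges as lines with a tighter mask and intersect them, in both views.

```bash
cat > fit.py <<'E'
from meas import *
from go import need
from itertools import pairwise
def edgefit(c,e,F=6):
    "e: predicted visible corner chain (n x 2). Outer blue edge along each normal -> lines -> corners (infinite lines intersected)"
    g=cv2.resize(c['color'],None,fx=F,fy=F,interpolation=cv2.INTER_CUBIC); b=g[...,0].astype(float)-g[...,2]; cen=e.mean(0); L=[]
    cen=CEN[id(c)]
    for p,q in pairwise(e):
        d=(q-p)/np.linalg.norm(q-p); n=np.array([-d[1],d[0]]); n*=np.sign(n@(p-cen)); pts=[]
        for s in np.linspace(.12,.88,40):
            t=np.arange(-3,6,.1); X=p+s*(q-p)+np.outer(t,n); ix=((X+.5)*F-.5).round().astype(int); v=b[ix[:,1],ix[:,0]]
            i=np.where(v>.5*v[t<3].max())[0]
            if v.max()>60 and len(i): pts.append(X[i[-1]])
        pts=np.array(pts,np.float32); vx,vy,x,y=cv2.fitLine(pts,cv2.DIST_HUBER,0,.01,.01).ravel(); r=(pts-(x,y))@(-vy,vx); L.append((vx,vy,x,y)); print('  edge n',len(pts),'rms px',r.std().round(2))
    return L
def cross(a,b):
    s=np.linalg.solve(np.c_[a[:2],-np.array(b[:2])],np.array(b[2:])-np.array(a[2:])); return np.array(a[2:])+s[0]*np.array(a[:2])
CEN={}
def run():
    o=bot.get_obs(); P=o['eef_pos']; T,S=cam('top'),cam('scene')
    zt=P[2]-.031+.004; a=np.radians(152.2); u=np.array([np.cos(a),np.sin(a)]);v=np.array([-u[1],u[0]])
    W=lambda sx,sy:np.r_[P[:2]+sx*.075*u+sy*.055*v,zt]
    A,B,C,D=W(1,1),W(-1,1),W(-1,-1),W(1,-1)   # A,B.. ring
    ring=np.array([A,B,C,D]); eS=proj(S,ring); eT=proj(T,ring)
    CEN[id(S)]=eS.mean(0); CEN[id(T)]=eT.mean(0)
    i=int(eS[:,1].argmin()); k=[(i+j)%4 for j in(1,2,3)]      # hidden corner in scene = uppermost
    L=edgefit(S,eS[k]); near=cross(*L)
    print(' scene near corner',near.round(1)); nw=plane(S,near,zt)[0,:2]
    dirs=[]
    for l,(p,q) in zip(L,pairwise(k)):
        w=plane(S,[l[2:],np.array(l[2:])+20*np.array(l[:2])],zt)[:,:2]; d=w[1]-w[0]; d/=np.linalg.norm(d); r=(ring[q]-ring[p])[:2]; d*=np.sign(d@r); dirs.append((d,np.linalg.norm(r)))
        print('  edge yaw',(np.degrees(np.arctan2(d[1],d[0]))%180).round(2),'len',np.linalg.norm(r).round(3))
    cen=nw-dirs[0][0]*dirs[0][1]/2+dirs[1][0]*dirs[1][1]/2
    print(' scene centre at z',zt.round(4),cen.round(4),' target .4801 .3483 yaw 152.1')
    j=k[1]; kt=[(j+1)%4,j,(j-1)%4]
    return T,S,zt,near,eS,eT,k
E
python3 - <<'E'
from fit import *
T,S,zt,near,eS,eT,k=run()
print(k,eS.round(1).tolist(),eT.round(1).tolist())
E
```

```text
edge n 38 rms px 0.18
  edge n 40 rms px 0.1
 scene near corner [459.2 378.4]
  edge yaw 61.97 len 0.11
  edge yaw 151.95 len 0.15
 scene centre at z 0.1152 [0.4845 0.3499]  target .4801 .3483 yaw 152.1
[1, 2, 3] [[500.3, 309.3], [435.0, 329.6], [461.3, 377.3], [529.6, 354.6]] [[174.3, 266.4], [205.1, 221.7], [172.9, 201.4], [141.8, 245.5]]
```

Run:
```python
from fit import *
T,S,zt,near,eS,eT,k=run()
# top: corner 2 (C) with edges B-C (1-2) and the visible first part of C-D
g=cv2.resize(T['color'][190:250,150:225],None,fx=8,fy=8,interpolation=3)
e=eT.copy(); e[3]=e[2]+.45*(e[3]-e[2])
L=edgefit(T,np.array([e[1],e[2],e[3]])); tc=cross(*L); print('top C',tc.round(2))
print('tri',tri(T,[tc],S,[near]).round(4)); print('top plane C',plane(T,tc,zt).round(4),'scene plane C',plane(S,near,zt).round(4))
d=plane(T,[L[0][2:],np.array(L[0][2:])+20*np.array(L[0][:2])],zt); d=d[1]-d[0]; print('yaw top',np.degrees(np.arctan2(d[1],d[0])))
# same corner of the tile as first measured (plane .073), scene and top
a=np.radians(152.2); u=np.array([np.cos(a),np.sin(a)]);v=np.array([-u[1],u[0]])
for n,c in(('top',(.4783,.3482)),('scene',(.4801,.3483))): print(n,'tile C',(np.array(c)-.075*u-.055*v).round(4))
for p in (tc,*eT): cv2.circle(g,tuple(((p-(150,190)+.5)*8).astype(int)),2,(0,255,255),-1)
cv2.imwrite('pics/topc.png',g)
```

```text
edge n 38 rms px 0.2
  edge n 40 rms px 0.09
 scene near corner [459.1 378.3]
  edge yaw 61.8 len 0.11
  edge yaw 151.92 len 0.15
 scene centre at z 0.1158 [0.4847 0.35  ]  target .4801 .3483 yaw 152.1
  edge n 28 rms px 1.13
  edge n 9 rms px 0.06
top C [173.4  200.12]
tri [[0.576  0.3635 0.1148 0.0011]]
top plane C [[0.5755 0.3637 0.1158]] scene plane C [[0.5768 0.3631 0.1158]]
yaw top -118.16751712269328
top tile C [0.5703 0.3619]
scene tile C [0.5721 0.362 ]
```

View pics/topc.png

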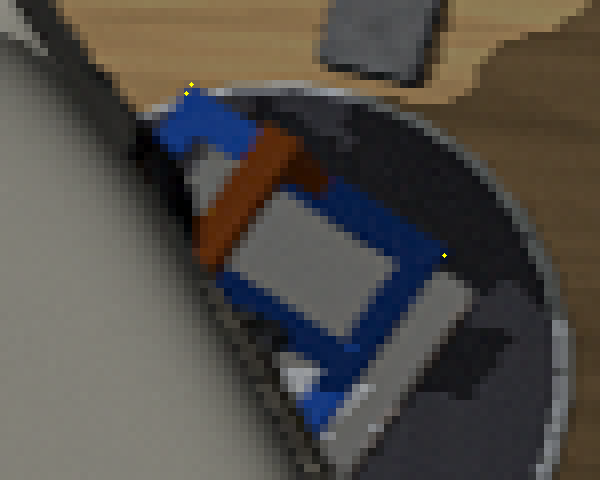

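Both views agree. The stencil's top face is at 0.115, as expected, with yaw 151.9° against the tile's 152.1°. The plate sits about (+4.5, +1.6) mm off the tile, so the target TCP is (0.4747, 0.3491, 0.119).

```bash
python3 -c "
from go import *
need(.4747,.3491,.119,242.1)"
```

```text
t 19.85 pos [0.4802 0.3514 0.1429] yaw -118.14 tilt z [-0.012  0.017 -1.   ] w 0.0128 F [-1.  -0.2 -2. ] j [ 0.62  0.48  0.11  1.21  0.02 -2.03]
shift units [0.08  0.055 0.398] turn -0.24
stencil normal by kinematics [-0.0025  0.001   1.    ]
```

play_rows:
  deltas: [0,0.03,0.03,0,-0.1,0,0.03,0.03,0,-0.1,0,0,0,0.1,0,0,0,0,0.1,0,0,0,0,0.1,0,0,0,0,0.06,0,0,0,0,0,0,0,0,0,0,0]

```text
clock: 20.85
eef_pos: [0.4746, 0.3502, 0.1197]
tool_rot: [-0.516, 0.857, 0.01, -0.001]
ft_force: [-0.2, -0.2, -1.2]
grip_width: 0.0134
```

Run:
```python
from fit import *
need(.4757,.3498,.119,242.1)
run(); run()
need(.4757,.3498,.119,242.1)
```

```text
t 20.85 pos [0.4746 0.3502 0.1197] yaw -117.92 tilt z [-0.013  0.017 -1.   ] w 0.0134 F [-0.2 -0.2 -1.2] j [ 0.62  0.48  0.06  1.15  0.02 -2.03]
shift units [-0.003 -0.019  0.012] turn -0.02
stencil normal by kinematics [-0.0025  0.001   1.    ]
  edge n 36 rms px 0.15
  edge n 40 rms px 0.09
 scene near corner [458.  381.5]
  edge yaw 62.02 len 0.11
  edge yaw 152.13 len 0.15
 scene centre at z 0.0927 [0.4792 0.3488]  target .4801 .3483 yaw 152.1
  edge n 36 rms px 0.14
  edge n 40 rms px 0.09
 scene near corner [458.  381.5]
  edge yaw 62.01 len 0.11
  edge yaw 152.18 len 0.15
 scene centre at z 0.0929 [0.4792 0.3488]  target .4801 .3483 yaw 152.1
t 21.05 pos [0.4747 0.3502 0.12  ] yaw -117.92 tilt z [-0.012  0.017 -1.   ] w 0.0127 F [ 0.2  0.2 -0.8] j [ 0.62  0.48  0.06  1.15  0.02 -2.03]
shift units [-0.002 -0.019  0.016] turn -0.02
stencil normal by kinematics [-2.8e-03  8.0e-04  1.0e+00]
```

Offset is now under 1 mm and the yaw matches. I'll take one final picture to check the gap, the tile and the bystanders.

Run:
```python
from h import *
T,S=cam('top'),cam('scene'); old=cv2.imread('pics/scene1.png')
a=cv2.resize(S['color'][295:395,420:545],(500,400),interpolation=3)
d=cv2.absdiff(S['color'],old).max(2); d=cv2.resize(d,(300,225),interpolation=cv2.INTER_AREA)
c=np.zeros((400,800,3),np.uint8); c[:,:500]=a; c[:225,500:]=cv2.cvtColor(cv2.convertScaleAbs(d,alpha=2),8)
cv2.imwrite('pics/fin.png',c)
# first-seen tile corners, redrawn as pixels in the crop
an=np.radians(152.1);u=np.array([np.cos(an),np.sin(an)]);v=np.array([-u[1],u[0]])
print((4*(proj(S,[np.r_[np.array([.4801,.3483])+i*.075*u+j*.055*v,.073] for i,j in((-1,1),(-1,-1),(1,-1))])-(420,295))).round().tolist())
```

```text
[[41.0, 177.0], [142.0, 364.0], [408.0, 276.0]]
```

View pics/fin.png

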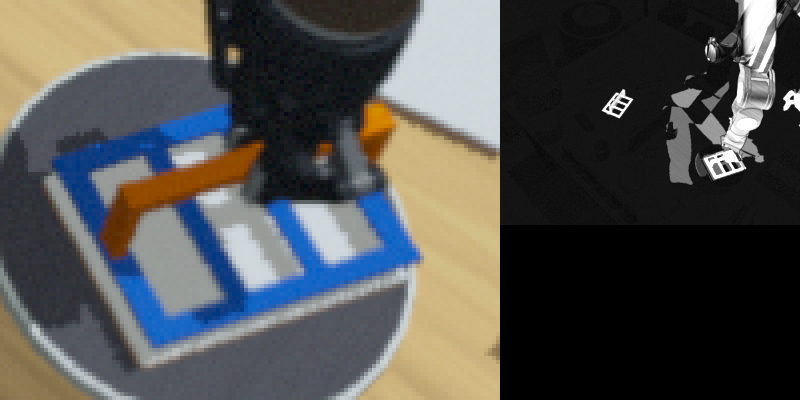

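The tile corners are where they were first seen, near (45,177), (142,365) and (408,277). The stencil sits parallel above the tile with an even gap. The difference picture shows only the arm, the stencil and shadows changed. Handing in.

```bash
python3 -c "
from go import *
need(.4757,.3498,.119,242.1); print(ticket.job_done())"
```

```text
t 21.15 pos [0.4746 0.3502 0.12  ] yaw -117.92 tilt z [-0.012  0.017 -1.   ] w 0.013 F [-0.5  0.7 -1.5] j [ 0.62  0.48  0.06  1.15  0.02 -2.03]
shift units [-0.002 -0.019  0.016] turn -0.02
stencil normal by kinematics [-2.8e-03  8.0e-04  1.0e+00]
the job is handed in; nothing more can be done
None
```

The stencil is held still in the gripper just above the glazed tile, and I handed the job in at 21.2 s of the 48 s allowed. I gripped it by the orange bar and carried it over the guard, with its underside at about 0.22 m against the guard's 0.14 m. I also turned it half round.

**Last checks:**
- **Line-up:** the stencil is about 1 mm off the tile's centre and within 0.1° of its direction, measured in the scene view only. The arm hides much of the stencil from the top camera.
- **Height:** about 16 mm clear of the glaze, from the arm's own position readings and the stated tile height. A two-view check a little higher up agreed to about 1 mm. Two views put the tile top at about 71 mm rather than 73 mm, which would make the gap slightly larger.
- **Level:** within about 0.2°, worked out from the tool readings at grasp and at the end. It was not measured independently in the pictures.
- **Surroundings:** the tile corners are where they were at the start. The before/after scene picture shows only the arm, the stencil and shadows changed.

**What disagreed along the way:**
- **Tilt:** the tool picked up 1–2° of tilt while moving, so I re-did the first descent more gently. Without the half turn, the stencil would have hung about 2.8° off level.
- **Offset:** the pictures showed the stencil about 4.5 mm away from where the arm readings put it, so I corrected by the pictures.

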